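# Turn the weld bracket over onto its long leg, against the stop bar

### The job

Two L-shaped steel angle brackets stand on the welding bench, each on its short leg: tip the larger one over away from the robot, so that it lies on its long leg with the short leg standing up, then push it along the bench until the end of its long leg sits flush against the stop bar. Do it by pushing only: do not grip or lift the bracket, and do not disturb the other pieces on the bench. Leave it lying there at rest.

Things in the scene. Friction and masses are not known exactly. Their poses are not given: they have to be found in the camera images.
- bracket: larger of two steel L brackets, 60 mm wide, 8 mm thick, about 0.7 kg. Stands on its short leg, long leg upright. Origin: outer heel edge (outside corner of the L), mid width; it tips over this edge. Axes: short leg runs 80 mm along -x (at the start on the bench, roughly towards the robot), long leg 110 mm along +z, width along y. Once tipped: +z points along the bench to the stop bar, +x down
- push_point (a point): middle of the long leg's inner face, which looks to the robot at the start, 25 mm below the leg's end; in the bracket's frame x -8, y 0, z 85 mm. Pushed here away from the robot the bracket tips; centre of mass at x -19, z 33 mm, so past about 0.5 rad of lean it falls over by itself
- toe_left (a point): corner of the long leg's end: outer face, +y side; in the bracket's frame x 0, y +30, z 110 mm. On the bench once the bracket lies on its long leg; the short leg then stands 80 mm high, its flat outer face (z 0) towards the robot
- toe_right (a point): corner of the long leg's end: outer face, -y side; in the bracket's frame x 0, y -30, z 110 mm. If tipped in place, the long leg's end comes to lie 35 to 95 mm short of the stop bar
- stop: stop bar: a fixed grey angle iron, 660 mm long, 40 mm high, lying across the bench beyond the brackets, with a blue clamp 85 mm high behind its face near each end. Origin: on its working face (the upright face that looks to the robot), mid length, at bench height. Its x points away from the robot, square to the face (face = plane x 0); y runs along the bar
- small_bracket: bystander: the smaller angle bracket, same shape, 40 mm wide, legs 6 mm thick, short leg 55 mm, 75 mm tall; same origin and axes as the larger one. Leave alone
- flanged_stub: bystander: upright steel pipe stub 48 mm in diameter, 85 mm tall, on a round flange 90 mm in diameter; origin under its centre. Leave alone
- coupling: bystander: upright steel pipe coupling (ring) 42 mm in diameter, 36 mm tall; origin under its centre. Leave alone
- elbow: bystander: steel pipe elbow lying beyond the stop bar, about 100 by 100 mm, 48 mm high. Leave alone
- tube_offcut: bystander: red square tube offcut 50 by 50 by 140 mm lying beyond the stop bar. Leave alone
- hammer: bystander: hammer 260 mm long lying at the right. Leave alone
- brush: bystander: brush 220 mm long lying at the left. Leave alone
There are look-alikes about, which are no part of the job. What is shaped like the bracket but purple or yellow is not meant.

How it is judged:
At the end, for the whole second after the job is handed in: the larger bracket lies flat on its long leg (within 3.5 degrees, on the bench), short leg up, both corners of the long leg's end within 5 mm of the stop bar's face and within the bar's length, at rest (angle between bracket's own x axis and vertical above 3.08 rad and height (world z) of bracket below 0.005 m and x of toe_left in the frame of stop between -0.005 and 0.003 m and y of toe_left in the frame of stop between -0.325 and 0.325 m and height (world z) of each of toe_left, toe_right below 0.006 m and x of toe_right in the frame of stop between -0.005 and 0.003 m and y of toe_right in the frame of stop between -0.325 and 0.325 m and linear speed of bracket below 0.01 m/s and angular speed of bracket below 0.05 rad/s); the robot touches nothing.
It fails at once if the larger bracket is lifted or carried: its heel edge rises more than 30 mm off the bench (height (world z) of bracket above 0.03 m).
It fails at once if the smaller bracket is displaced by more than 20 mm or tipped (distance of small_bracket from where it was at the start of the episode above 0.02 m or angle between small_bracket's own z axis and vertical above 0.35 rad).
It fails at once if the flanged stub is displaced by more than 20 mm or tipped (distance of flanged_stub from where it was at the start of the episode above 0.02 m or angle between flanged_stub's own z axis and vertical above 0.35 rad).
It fails at once if the coupling is displaced by more than 20 mm or tipped (distance of coupling from where it was at the start of the episode above 0.02 m or angle between coupling's own z axis and vertical above 0.35 rad).
It fails at once if the elbow, square tube, hammer or brush is displaced by more than 30 mm (distance of any of elbow, tube_offcut, hammer, brush from where it was at the start of the episode above 0.03 m).
It also fails if it takes over 51 s, if anything falls off the work surface, if the arm or the gripper's body presses on something with over 40 N, if the wrist force passes 120 N, or if a joint passes its speed limit or range.

### The arm

A 6-joint arm with a two-finger parallel gripper is mounted at the origin on the work surface. World frame = base frame: x ahead of the robot, y to its left, z up, the work surface at z = 0. Lengths are in m, angles in rad, forces in N, time in s.
With the tool pointing down it reaches from about 0.3 to 0.875 m from the base axis. Payload 6.4 kg.
Tool frame: the origin (TCP) lies on the centre line of the jaws, within the pads' length; the fingertips stand 19 mm ahead of it and the grasp point (between the pads) is the TCP (tcp_to_tips is the distance from the TCP to the fingertips, in m); z points along the fingers, x is the direction in which the jaws open and shut, and the axes are right-handed (so a half turn about z gives the same grasp; the last joint's range is limited). The gripper opens to 88 mm and grips with 3 to 60 N. Pads are 18 mm wide; open, the fingers measure 123 mm over their backs; the gripper's body (75 mm by 187 mm) begins 45 mm behind the grasp point.
Start: joints at [-1.552, 0.181, 1.607, -0, 1.354, -0.206], TCP at [0.128, -0.561, 0.258] pointing down, gripper open.
Joint ranges: [-2.99, 2.99], [-0.89, 2.07], [0.3, 2.58], [-1.14, 4.28], [0, 2.63], [-3.12, 3.12]. Speed limits (rad/s): [2.57, 2.57, 3.01, 3.14, 3.14, 3.14].

### API

Orientations are given as a rotation vector (axis times angle).
In Python, from rig import * gives the robot as it stands.
- The arm moves only by the shell command python3 -m crank 'ROWS'. ROWS is text: rows parted by semicolons, each of 7 numbers parted by spaces: the opening, from -1 (shut) to 1 (fully open), then the shift along the tool's x, y, z in cm, then the turn, a rotation vector about the tool's x, y, z in degrees. In form: hand tx ty tz wx wy wz; .... A call has 1 to 10 rows; each row shifts and turns the commanded pose from where the row before left it, along the tool's axes as they then stand; what a row does not reach is not made up. A row lasts 1/8 s, in which the tool goes at most 62.5 mm and 10.7 degrees, less where a joint would pass 70% of its speed; a pose out of reach is approached as far as the arm can. A call is refused whole if a number of a shift passes 6.25 or a number of a turn 10.7, either way. A call with a gripper value outside its range is refused whole. The fingers move at their own pace and stop on an object; the grip force is fixed at half the most. Time passes only in rows, so rows that do not move let the fingers close. It gives the time, the measured TCP pose, the force and the opening at its end, in the units of the state.
- read_state(): the state, without advancing time (a new reading comes with each control period).
- capture(name): name is "scene" or "top" or "wrist"; returns the picture (384x512x3 uint8, red, green, blue); there is no depth.
- camera_params(name): a dict with "camera_matrix" (3x3 intrinsics, pixels), "position" and "orientation" of the camera in the world. Camera axes: x right, y down, z forward; pixel columns grow to the right and rows downward; lengths in m; the calibration is good to about 2 mm. The wrist camera is an equidistant fisheye: a pixel r from the principal point sees the ray r / f radians off the axis. A picture is of the moment at which its call begins: read the wrist's pose just before it. camera_params takes no time and is no camera call; for the wrist camera it gives the pose at the moment of the call.
- sign_off(): hands the job in, once; it reports no verdict.
The state is a dict: "time": time; "qpos": joint angles; "dq": joint speeds; "joint_torque": joint torques, N m; "position": TCP position; "eef_rot": TCP orientation; "contact_force": force on the tool from outside, world axes, zero at the start; "torque": the same for the moment, N m; "opening": opening from 0.0 (shut) to 1.0 (fully open).
Only numpy, scipy, OpenCV 4.12 (cv2) and the standard library are available. Lean on these libraries where they do the work, as an engineer would, in place of code of your own. Each camera call takes 0.05 s, during which the arm holds its last target.

## Working session

There is one attempt and no reset: what is moved stays moved. The work goes in short steps, Python scripts to look and compute and a shell command to move; the robot and the scene stay as the last step left them, time stands still between calls to the robot, and variables do not carry over. Pictures are saved under pics/ and viewed, and the job is handed in when it is done.

```bash
ls; mkdir -p pics; python3 - <<'E'
from rig import *
import cv2,numpy as np
for n in ("scene","top"):
    im=capture(n); cv2.imwrite(f"pics/{n}0.png",im[:,:,::-1])
    c=camera_params(n); print(n,{k:np.round(v,4).tolist() for k,v in c.items() if not isinstance(v,str)})
s=read_state(); print(s)
E
```

```text
pics
scene {'camera_matrix': [[478.2242, 0.0, 253.5667], [0.0, 478.2242, 194.0498], [0.0, 0.0, 1.0]], 'position': [1.3975, 0.0002, 1.2213], 'orientation': [-1.9085, -1.8056, 0.6052]}
top {'camera_matrix': [[386.8611, 0.0, 255.198], [0.0, 386.8611, 193.2806], [0.0, 0.0, 1.0]], 'position': [0.3397, 0.0156, 1.4387], 'orientation': [-2.1137, 2.1431, -0.181]}
{'time': 0.1, 'qpos': array([-1.55234325e+00,  1.81432362e-01,  1.60785510e+00, -4.16453616e-05,
        1.35376637e+00, -2.06287327e-01]), 'dq': array([-0.00089423, -0.00194699, -0.0034418 ,  0.00133687, -0.00131851,
        0.00147675]), 'joint_torque': array([ 4.63101896e-04, -4.34820843e+01, -3.42694402e+01,  7.03678303e-02,
        3.40465433e-02, -4.25774863e-05]), 'position': array([ 0.12814503, -0.56010703,  0.2569451 ]), 'eef_rot': array([-2.45567859e+00,  1.95763553e+00,  1.51227933e-03]), 'contact_force': array([-0.42274056, -0.4370906 ,  0.36154264]), 'torque': array([-0.02668285,  0.00868147, -0.09791542]), 'opening': 0.9994513684154385}
```

View pics/scene0.png

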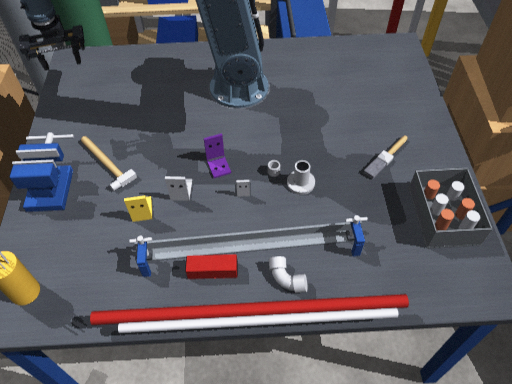

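View pics/top0.png

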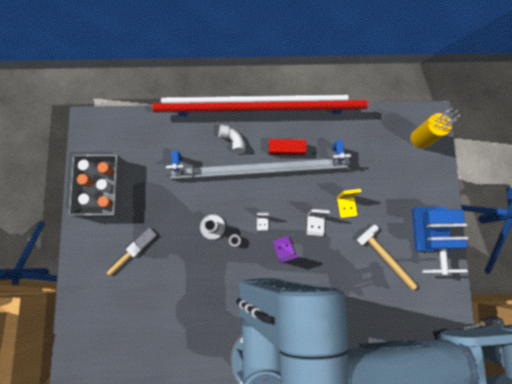

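The larger grey bracket is at about (316,222) in the top view and (178,188) in the scene view. The small bracket is at top (262,221), and the stop bar runs along top row 160-178. I'll enlarge these areas.

```bash
python3 - <<'E'
import cv2
a=cv2.imread("pics/top0.png")[130:270,160:370]; cv2.imwrite("pics/topc.png",cv2.resize(a,None,fx=3.8,fy=3.8,interpolation=cv2.INTER_CUBIC))
a=cv2.imread("pics/scene0.png")[160:280,120:260]; cv2.imwrite("pics/scenec.png",cv2.resize(a,None,fx=5,fy=5,interpolation=cv2.INTER_CUBIC))
a=cv2.imread("pics/scene0.png")[200:280,220:380]; cv2.imwrite("pics/scened.png",cv2.resize(a,None,fx=5,fy=5,interpolation=cv2.INTER_CUBIC))
E
```

```text
(no output)
```

View pics/topc.png

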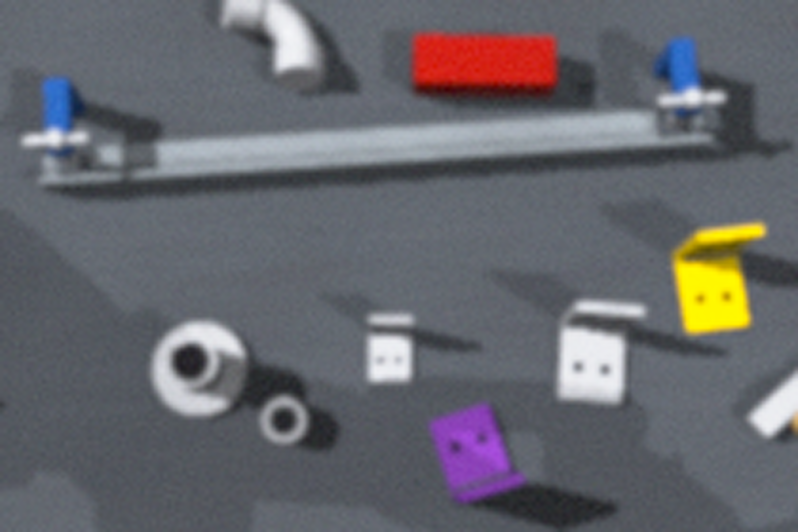

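View pics/scenec.png

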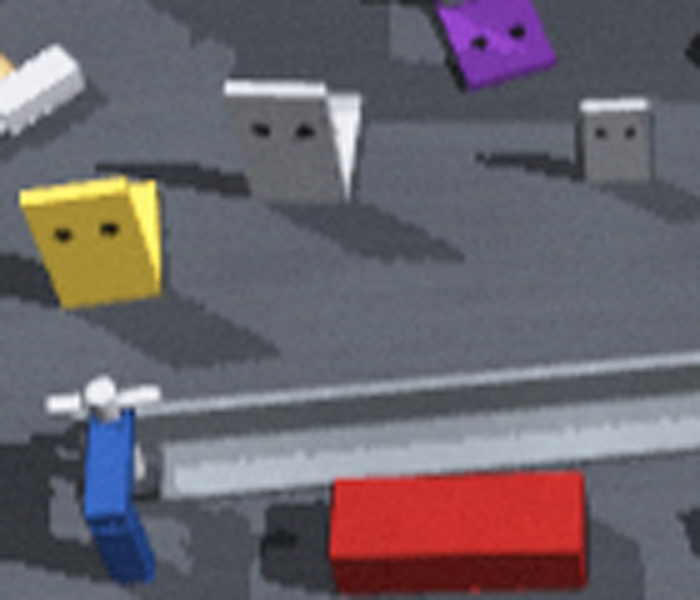

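View pics/scened.png

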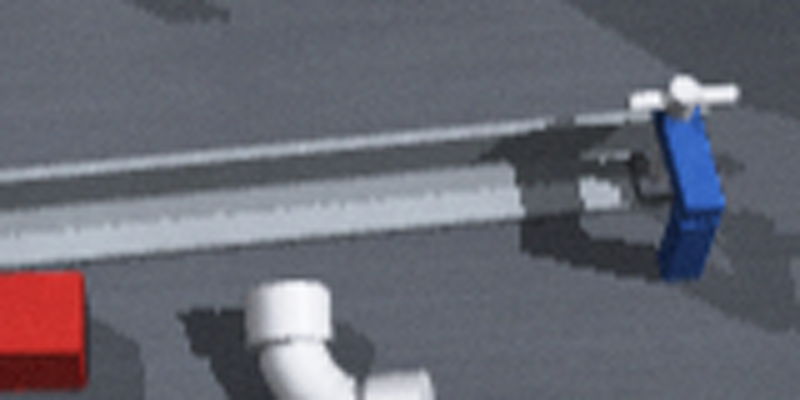

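```bash
cat > h.py <<'E'
from rig import *
import numpy as np, cv2
from scipy.spatial.transform import Rotation as R
def ray(cam,px):
    c=camera_params(cam); K=np.array(c["camera_matrix"]); o=np.array(c["orientation"])
    Rm=R.from_rotvec(o).as_matrix(); return np.array(c["position"]),Rm@np.linalg.inv(K)@np.array([px[0],px[1],1])
def at(cam,px,z):
    p,d=ray(cam,px); return p+d*(z-p[2])/d[2]
def proj(cam,P):
    c=camera_params(cam); K=np.array(c["camera_matrix"]); Rm=R.from_rotvec(c["orientation"]).as_matrix()
    q=K@(Rm.T@(np.array(P)-c["position"])); return q[:2]/q[2]
T=lambda x,y:(x/3.8+160-.37,y/3.8+130-.37)
S=lambda x,y:(x/5+120-.4,y/5+160-.4)
D=lambda x,y:(x/5+220-.4,y/5+200-.4)
E
python3 - <<'E'
from h import *
np.set_printoptions(precision=4,suppress=True)
def pr(n,c,p,z): print(n,at(c,p,z)[:2])
pr("heel s L","scene",S(272,201),0);pr("heel s R","scene",S(347,203),0)
pr("top outer L","scene",S(229,97),.11);pr("top outer R","scene",S(327,96),.11)
pr("top inner L","scene",S(224,84),.11);pr("top inner R","scene",S(322,84),.11)
pr("T top outer +y","top",T(577,300),.11);pr("T top outer -y","top",T(645,305),.11)
pr("T toe +y","top",T(557,401),.004);pr("T toe -y","top",T(624,404),.004)
pr("small heel","scene",S(583,180),0);pr("","scene",S(650,183),0)
pr("small toe T","top",T(367,381),.003);pr("","top",T(411,383),.003)
for p in [(145,406),(700,353)]: pr("stop top front edge S","scene",S(*p),.04)
for p in [(0,170),(640,112)]: pr("stop top front edge D","scene",D(*p),.04)
for p in [(90,176),(380,158),(660,141)]: pr("stop top T","top",T(*p),.04)
for p in [(40,186),(715,145)]: pr("stop base T","top",T(*p),.0)
pr("stub","top",T(200,365),0);pr("coupl","top",T(284,420),.02);pr("hammer","scene",(123,180),.02)
E
```

```text
heel s L [ 0.51   -0.2222]
heel s R [ 0.5144 -0.1749]
top outer L [ 0.5124 -0.2313]
top outer R [ 0.5152 -0.1733]
top inner L [ 0.5024 -0.2348]
top inner R [ 0.506  -0.1765]
T top outer +y [ 0.5168 -0.1742]
T top outer -y [ 0.5113 -0.2358]
T toe +y [ 0.4323 -0.1661]
T toe -y [ 0.4285 -0.231 ]
small heel [ 0.5056 -0.0262]
 [0.5105 0.016 ]
small toe T [0.4543 0.0182]
 [ 0.4518 -0.0246]
stop top front edge S [ 0.6798 -0.281 ]
stop top front edge S [0.6631 0.0388]
stop top front edge D [ 0.6677 -0.0772]
stop top front edge D [0.6502 0.2976]
stop top T [0.6546 0.2854]
stop top T [0.6685 0.0025]
stop top T [ 0.6815 -0.2712]
stop base T [0.6541 0.343 ]
stop base T [ 0.6864 -0.3343]
stub [0.4725 0.1817]
coupl [0.4167 0.0984]
hammer [ 0.4364 -0.3856]
```

```bash
python3 - <<'E'
from h import *
np.set_printoptions(precision=4,suppress=True)
def pr(n,c,p,z): print(n,at(c,p,z)[:2])
pr("yel heel","scene",S(64,306),0);pr("","scene",S(161,295),0)
for z in (.08,.11): pr("yel top outer","scene",S(23,211),z);pr("","scene",S(130,193),z); pr("T","top",T(765,226),z);pr("T","top",T(696,236),z)
pr("yel toe T","top",T(689,333),.004);pr("","top",T(749,326),.004)
pr("purple T","top",T(430,420),.004);pr("purple T","top",T(525,478),.1);pr("purple T","top",T(458,502),.0)
s=read_state();print(R.from_rotvec(s['eef_rot']).as_matrix())
E
```

```text
yel heel [ 0.5814 -0.3457]
 [ 0.5769 -0.2869]
yel top outer [ 0.5665 -0.3538]
 [ 0.5572 -0.2918]
T [ 0.5883 -0.3575]
T [ 0.5797 -0.2923]
yel top outer [ 0.5883 -0.3445]
 [ 0.5793 -0.2842]
T [ 0.5828 -0.3492]
T [ 0.5744 -0.2855]
yel toe T [ 0.4968 -0.2976]
 [ 0.5029 -0.3567]
purple T [ 0.4156 -0.0423]
purple T [ 0.3576 -0.1227]
purple T [ 0.337  -0.0678]
[[ 0.2229 -0.9748 -0.0001]
 [-0.9748 -0.2229  0.0015]
 [-0.0014 -0.0003 -1.    ]]
```

```bash
python3 -m crank '-1 0 0 0 0 0 8.9; -1 0 0 0 0 0 8.9; -1 0 0 0 0 0 0; -1 0 0 0 0 0 0'
python3 - <<'E'
from h import *
s=read_state();M=R.from_rotvec(s['eef_rot']).as_matrix();print(M.round(4),s['position'],s['opening'])
print(M.T@(np.array([.467,-.200,.257])-s['position'])*100)
E
```

```text
time: 0.6
position: [0.1282, -0.5604, 0.2574]
eef_rot: [-2.127, 2.311, 0.001]
contact_force: [-1.2, 0.5, -0.6]
opening: 0.574
[[-8.280e-02 -9.966e-01 -1.000e-04]
 [-9.966e-01  8.280e-02  5.000e-04]
 [-5.000e-04  1.000e-04 -1.000e+00]] [ 0.12819593 -0.56038077  0.25743806] 0.5743475301745656
[-38.71820311 -30.781875     0.06156375]
```

```bash
python3 -m crank '-1 -3.87 -3.08 0 0 0 0; -1 -3.87 -3.08 0 0 0 0; -1 -3.87 -3.08 0 0 0 0; -1 -3.87 -3.08 0 0 0 0; -1 -3.87 -3.08 0 0 0 0; -1 -3.87 -3.08 0 0 0 0; -1 -3.87 -3.08 0 0 0 0; -1 -3.87 -3.08 0 0 0 0; -1 -3.87 -3.08 0 0 0 0; -1 -3.87 -3.08 0 0 0 0'
python3 -m crank '-1 0 0 0 0 0 0; -1 0 0 0 0 0 0'
python3 - <<'E'
from h import *
s=read_state();M=R.from_rotvec(s['eef_rot']).as_matrix();print(M.round(4),s['position'],s['opening'])
print(M.T@(np.array([.467,-.200,.099])-s['position'])*100)
for n in ("top","wrist"):
    im=capture(n); 
    if n=="top": im=cv2.resize(im[130:270,200:400],None,fx=4,fy=4,interpolation=cv2.INTER_CUBIC)
    cv2.imwrite(f"pics/{n}1.png",im[:,:,::-1])
E
```

```text
time: 1.85
position: [0.4692, -0.2, 0.2579]
eef_rot: [-2.127, 2.312, -0.001]
contact_force: [-0.1, -0.1, -0.1]
opening: 0.005
time: 2.1
position: [0.468, -0.2015, 0.2576]
eef_rot: [2.126, -2.312, -0.0]
contact_force: [0.2, -0.8, 0.4]
opening: -0.0
[[-8.380e-02 -9.965e-01 -6.000e-04]
 [-9.965e-01  8.380e-02 -2.000e-04]
 [ 2.000e-04  5.000e-04 -1.000e+00]] [ 0.46796689 -0.20148534  0.2575734 ] -0.00013043152825788673
[-0.14361863  0.10021464 15.85736388]
```

View pics/top1.png

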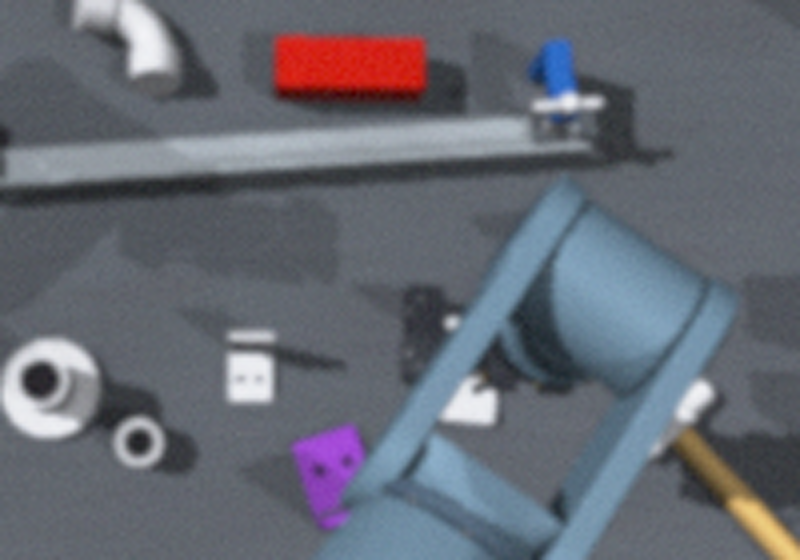

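View pics/wrist1.png

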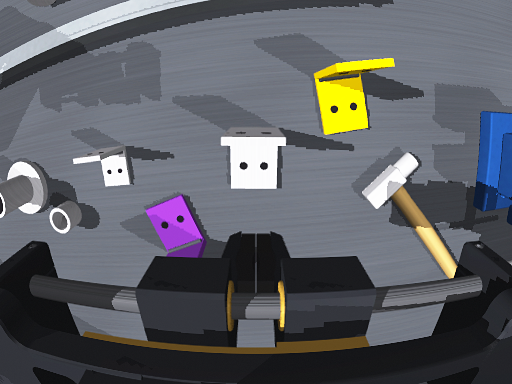

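The wrist view shows the bracket at about (253,160), centred on the closed fingers at (257,250), and nothing is in the way. Next is the descent.

```bash
python3 -m crank '-1 -.1 0 3 0 0 0; -1 0 0 3 0 0 0; -1 0 0 3 0 0 0; -1 0 0 3 0 0 0; -1 0 0 2.5 0 0 0; -1 0 0 1.3 0 0 0; -1 0 0 0 0 0 0; -1 0 0 0 0 0 0'
python3 - <<'E'
from h import *
im=capture("wrist");cv2.imwrite(f"pics/w2.png",im[:,:,::-1])
im=capture("scene");cv2.imwrite(f"pics/s2.png",cv2.resize(im[120:270,80:280],None,fx=4,fy=4,interpolation=cv2.INTER_CUBIC)[:,:,::-1])
E
```

```text
time: 3.2
position: [0.4688, -0.2011, 0.1007]
eef_rot: [-2.123, 2.315, -0.003]
contact_force: [0.5, 0.3, 0.8]
opening: 0.005
```

View pics/w2.png

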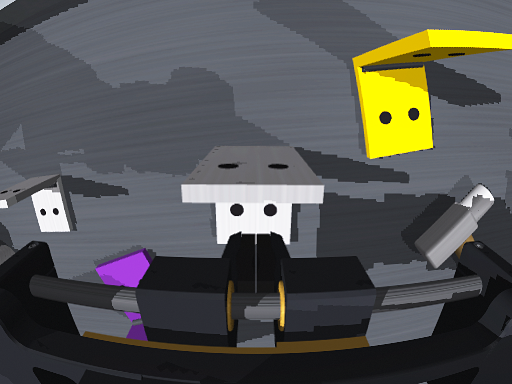

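View pics/s2.png

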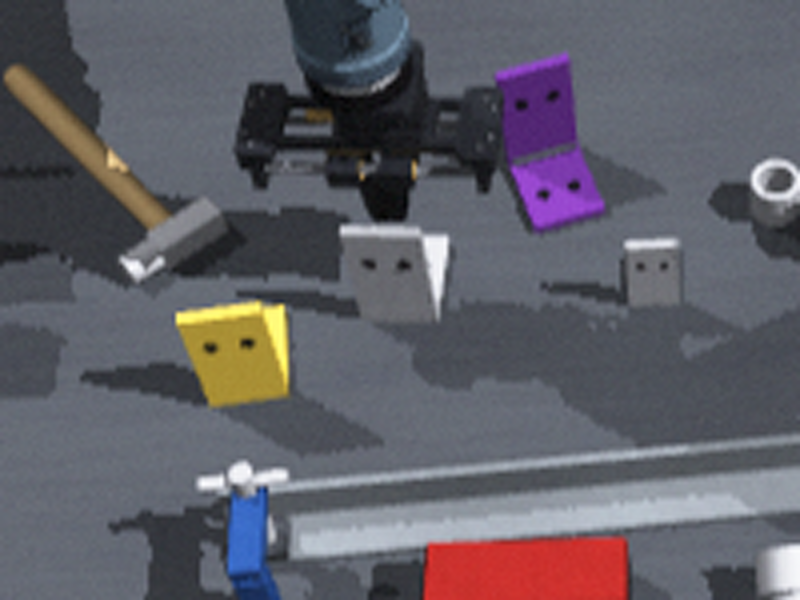

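The bracket is undisturbed and the fingers are centred on it, with their shadowed tip in front of the inner face at scene crop (388,210). Now I'll push forward slowly.

```bash
python3 -m crank '-1 0 -.6 0 0 0 0; -1 0 -.6 0 0 0 0; -1 0 -.6 0 0 0 0; -1 0 -.6 0 0 0 0; -1 0 -.5 0 0 0 0; -1 0 -.5 0 0 0 0; -1 0 -.5 0 0 0 0; -1 0 -.5 0 0 0 0; -1 0 -.5 0 0 0 0; -1 0 0 0 0 0 0'
python3 - <<'E'
from h import *
im=capture("scene");cv2.imwrite(f"pics/s3.png",cv2.resize(im[120:270,80:280],None,fx=4,fy=4,interpolation=cv2.INTER_CUBIC)[:,:,::-1])
E
```

```text
time: 4.55
position: [0.5175, -0.2046, 0.0997]
eef_rot: [-2.124, 2.314, -0.0]
contact_force: [-1.2, 0.1, -0.4]
opening: 0.006
```

View pics/s3.png

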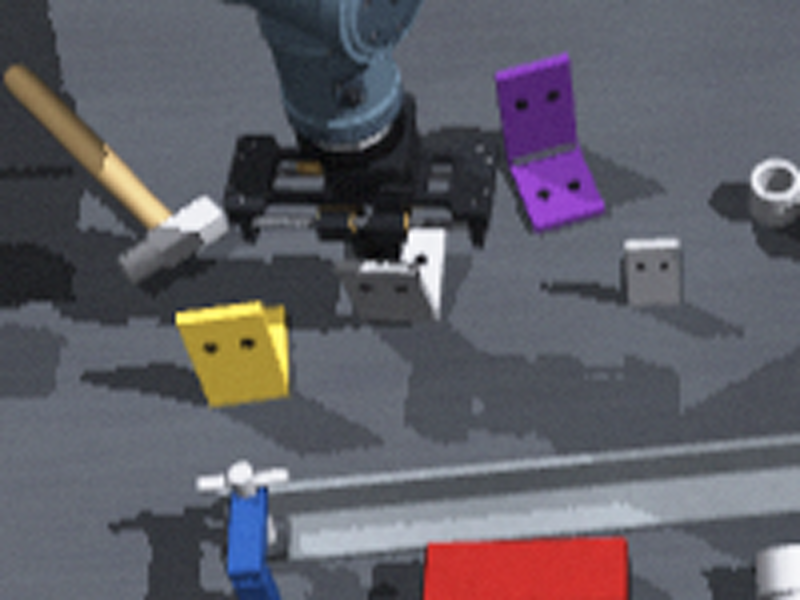

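The bracket is leaning about 0.25 rad and its heel edge at crop row 318 hasn't moved. I'll keep pushing.

```bash
python3 -m crank '-1 0 -.5 0 0 0 0; -1 0 -.5 0 0 0 0; -1 0 -.5 0 0 0 0; -1 0 -.5 0 0 0 0; -1 0 -.5 0 0 0 0; -1 0 -.3 0 0 0 0; -1 0 -.3 0 0 0 0; -1 0 0 0 0 0 0; -1 0 0 0 0 0 0'
python3 - <<'E'
from h import *
im=capture("scene");cv2.imwrite(f"pics/s4.png",cv2.resize(im[120:270,80:280],None,fx=4,fy=4,interpolation=cv2.INTER_CUBIC)[:,:,::-1])
E
```

```text
time: 5.72
position: [0.5479, -0.2072, 0.0997]
eef_rot: [2.124, -2.315, -0.0]
contact_force: [-0.6, -0.4, 0.1]
opening: 0.004
```

View pics/s4.png

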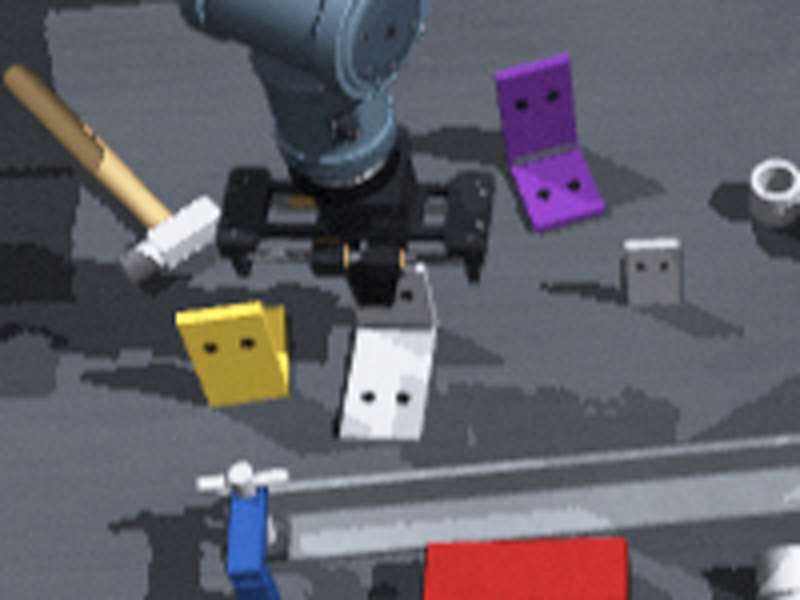

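The bracket is tipped and lies on its long leg, with the toe end at crop (340-420,438) and the short leg up. Now raise, retreat, turn square to the stop, tilt the tool and part-open the fingers.

```bash
python3 -m crank '-1 0 0 -2.5 0 0 0; -1 0 0 -2.5 0 0 0; -1 0 2 -1 0 0 0; -1 0 3 0 0 0 0; -0.5 0 3 0 0 0 -3.8; -0.5 0 3 0 0 0 -3.8; -0.5 0 1 0 10 0 0; -0.5 0 0 0 10 0 0; -0.5 0 0 0 10 0 0; -0.5 0 0 0 0 0 0'
python3 - <<'E'
from h import *
s=read_state();M=R.from_rotvec(s['eef_rot']).as_matrix();print(M.round(4),s['position'],s['opening'])
im=capture("scene");cv2.imwrite(f"pics/s5.png",cv2.resize(im[160:280,120:260],None,fx=5,fy=5,interpolation=cv2.INTER_CUBIC)[:,:,::-1])
im=capture("top");cv2.imwrite(f"pics/t5.png",cv2.resize(im[130:270,200:400],None,fx=4,fy=4,interpolation=cv2.INTER_CUBIC)[:,:,::-1])
E
```

```text
time: 7.02
position: [0.4263, -0.1999, 0.1585]
eef_rot: [-1.964, 1.883, -0.499]
contact_force: [0.4, -0.2, -0.4]
opening: 0.251
[[ 0.0425 -0.8668  0.4968]
 [-0.9991 -0.0355  0.0236]
 [-0.0028 -0.4974 -0.8675]] [ 0.42627237 -0.19987507  0.15847737] 0.2514502746698588
```

View pics/s5.png

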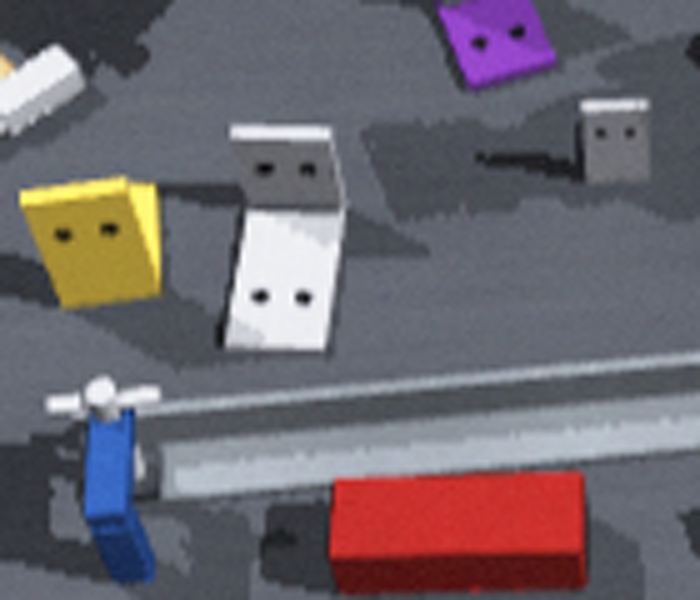

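View pics/t5.png

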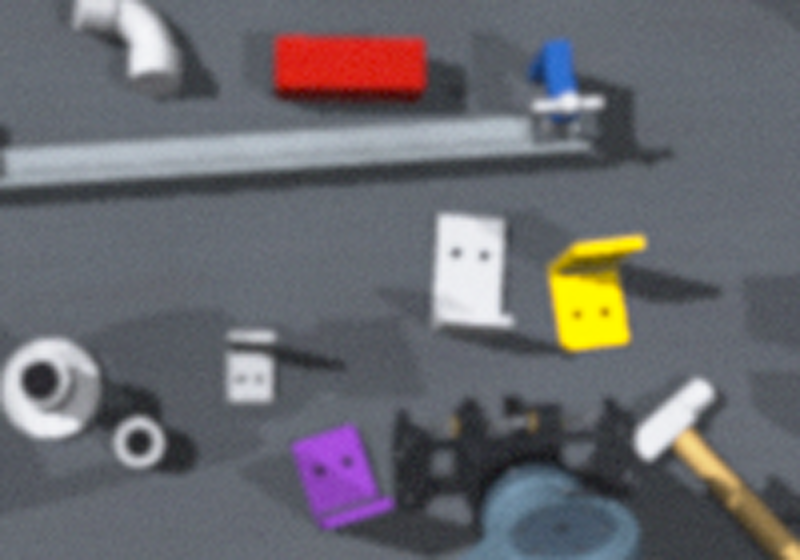

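```bash
python3 - <<'E'
from h import *
np.set_printoptions(precision=4,suppress=True)
U=lambda x,y:(x/4+200-.37,y/4+130-.37)
def pr(n,c,p,z): print(n,at(c,p,z)[:2])
pr("toe R(-y)","scene",S(225,350),.004);pr("toe L","scene",S(327,353),.004)
pr("toe T L","top",U(438,212),.008);pr("toe T R","top",U(505,216),.008)
pr("short top outer S","scene",S(231,126),.08);pr("","scene",S(329,126),.08)
pr("short top outer T","top",U(433,328),.08);pr("","top",U(513,326),.08)
s=read_state();M=R.from_rotvec(s['eef_rot']).as_matrix()
tip=s['position']+.019*M[:,2]; print("tip",tip, "front low edge",tip-.009*M[:,1],"back",tip+.009*M[:,1])
E
```

```text
toe R(-y) [ 0.6216 -0.2445]
toe L [ 0.6274 -0.1832]
toe T L [ 0.6291 -0.1837]
toe T R [ 0.6244 -0.2466]
short top outer S [ 0.5109 -0.235 ]
 [ 0.5145 -0.176 ]
short top outer T [ 0.5101 -0.1654]
 [ 0.5109 -0.236 ]
tip [ 0.4375 -0.2006  0.1436] front low edge [ 0.4453 -0.2002  0.148 ] back [ 0.4297 -0.2009  0.1391]
```

```bash
python3 - <<'E'
from h import *
s=read_state();M=R.from_rotvec(s['eef_rot']).as_matrix()
for d in ([.045,-.005,0],[0,0,-.127],[.05,.0024,0]): print((M.T@np.array(d)*100).round(3))
E
```

```text
[ 0.702 -3.883  2.221]
[ 0.     6.305 11.024]
[-0.015 -4.345  2.485]
```

```bash
python3 -m crank '-0.5 .35 -1.94 1.11 0 0 0; -0.5 .35 -1.94 1.11 0 0 0; -0.5 0 1.05 1.84 0 0 0; -0.5 0 1.05 1.84 0 0 0; -0.5 0 1.05 1.84 0 0 0; -0.5 0 1.05 1.84 0 0 0; -0.5 0 1.05 1.84 0 0 0; -0.5 0 1.05 1.84 0 0 0; -0.5 0 0 0 0 0 0; -0.5 0 0 0 0 0 0'
python3 - <<'E'
from h import *
s=read_state();M=R.from_rotvec(s['eef_rot']).as_matrix();print(M.round(4))
tip=s['position']+.019*M[:,2]; print("tip",tip, "front low edge",tip-.009*M[:,1],"back",tip+.009*M[:,1])
im=capture("scene");cv2.imwrite(f"pics/s6.png",cv2.resize(im[120:270,80:280],None,fx=4,fy=4,interpolation=cv2.INTER_CUBIC)[:,:,::-1])
im=capture("wrist");cv2.imwrite(f"pics/w6.png",im[:,:,::-1])
E
```

```text
time: 8.38
position: [0.475, -0.2052, 0.0334]
eef_rot: [-1.969, 1.876, -0.502]
contact_force: [0.5, -0.2, -0.6]
opening: 0.249
[[ 4.850e-02 -8.656e-01  4.984e-01]
 [-9.988e-01 -4.220e-02  2.400e-02]
 [ 2.000e-04 -4.990e-01 -8.666e-01]]
tip [ 0.48442414 -0.20474022  0.01688695] front low edge [ 0.49221437 -0.20436085  0.02137787] back [ 0.4766339  -0.20511959  0.01239603]
```

View pics/s6.png

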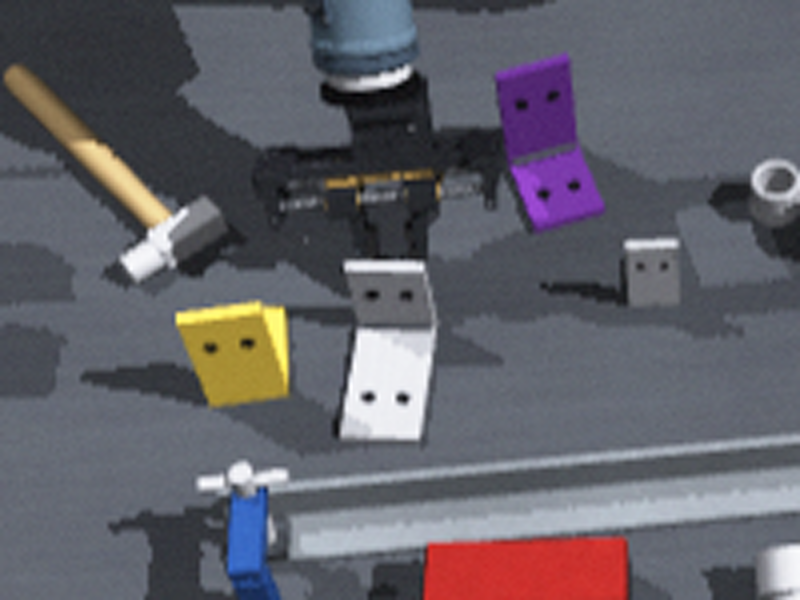

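View pics/w6.png

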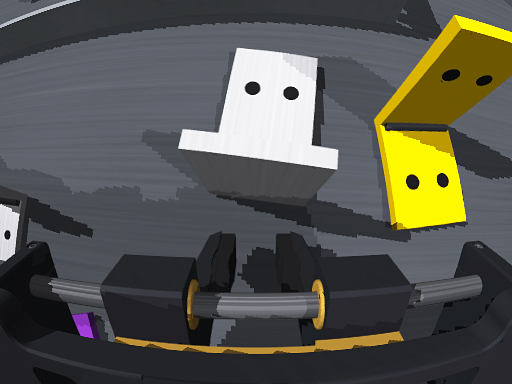

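The fingers straddle the short leg's mid width: wrist finger tips at (215,240) and (290,240), leg at (180-338,150). The contact height is about 21 mm, so I'll push.

```bash
python3 -m crank '-0.5 0 -.52 .3 0 0 0; -0.5 0 -.52 .3 0 0 0; -0.5 0 -.52 .3 0 0 0; -0.5 0 -.44 .25 0 0 0; -0.5 0 -.44 .25 0 0 0; -0.5 0 -.44 .25 0 0 0; -0.5 0 -.44 .25 0 0 0; -0.5 0 -.44 .25 0 0 0; -0.5 0 -.44 .25 0 0 0; -0.5 0 0 0 0 0 0'
python3 - <<'E'
from h import *
s=read_state();M=R.from_rotvec(s['eef_rot']).as_matrix();print(M.round(4))
tip=s['position']+.019*M[:,2]; print("tip",tip, "front low edge",tip-.009*M[:,1],"back",tip+.009*M[:,1])
im=capture("scene");cv2.imwrite(f"pics/s7.png",cv2.resize(im[160:280,120:260],None,fx=5,fy=5,interpolation=cv2.INTER_CUBIC)[:,:,::-1])
E
```

```text
time: 9.72
position: [0.5221, -0.2032, 0.0327]
eef_rot: [-1.968, 1.879, -0.502]
contact_force: [-4.2, -2.8, 1.9]
opening: 0.251
[[ 4.630e-02 -8.659e-01  4.980e-01]
 [-9.989e-01 -4.040e-02  2.270e-02]
 [ 5.000e-04 -4.985e-01 -8.669e-01]]
tip [ 0.53158018 -0.20276723  0.01624776] front low edge [ 0.5393736  -0.20240377  0.02073447] back [ 0.52378677 -0.2031307   0.01176105]
```

View pics/s7.png

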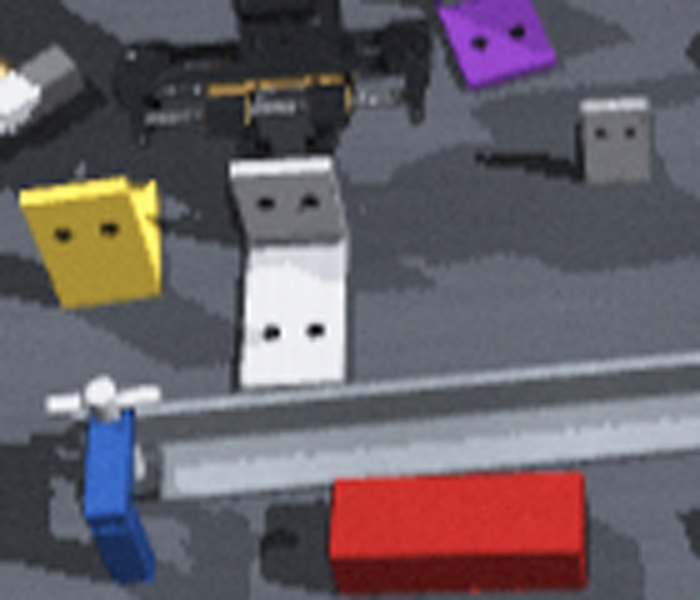

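The bracket has squared up to the pusher, with its toe edge (240-345,385) parallel to the bar and about 25 mm left to go. I'll continue and watch the force.

```bash
python3 -m crank '-0.5 0 -.35 .2 0 0 0; -0.5 0 -.35 .2 0 0 0; -0.5 0 -.35 .2 0 0 0; -0.5 0 -.35 .2 0 0 0; -0.5 0 -.35 .2 0 0 0; -0.5 0 0 0 0 0 0'
python3 -m crank '-0.5 0 -.17 .1 0 0 0; -0.5 0 -.17 .1 0 0 0; -0.5 0 0 0 0 0 0'
python3 - <<'E'
from h import *
s=read_state();M=R.from_rotvec(s['eef_rot']).as_matrix()
tip=s['position']+.019*M[:,2]; print("front low edge",tip-.009*M[:,1])
im=capture("scene");cv2.imwrite(f"pics/s8.png",cv2.resize(im[200:260,140:220],None,fx=10,fy=10,interpolation=cv2.INTER_CUBIC)[:,:,::-1])
im=capture("top");cv2.imwrite(f"pics/t8.png",cv2.resize(im[140:220,260:360],None,fx=8,fy=7.5,interpolation=cv2.INTER_CUBIC)[:,:,::-1])
E
```

```text
time: 10.52
position: [0.542, -0.2016, 0.0326]
eef_rot: [-1.968, 1.878, -0.5]
contact_force: [-4.8, -1.5, 1.2]
opening: 0.25
time: 10.9
position: [0.5456, -0.2014, 0.0325]
eef_rot: [-1.968, 1.878, -0.5]
contact_force: [-6.6, -0.7, 4.7]
opening: 0.25
front low edge [ 0.562887   -0.20054567  0.02047947]
```

View pics/s8.png

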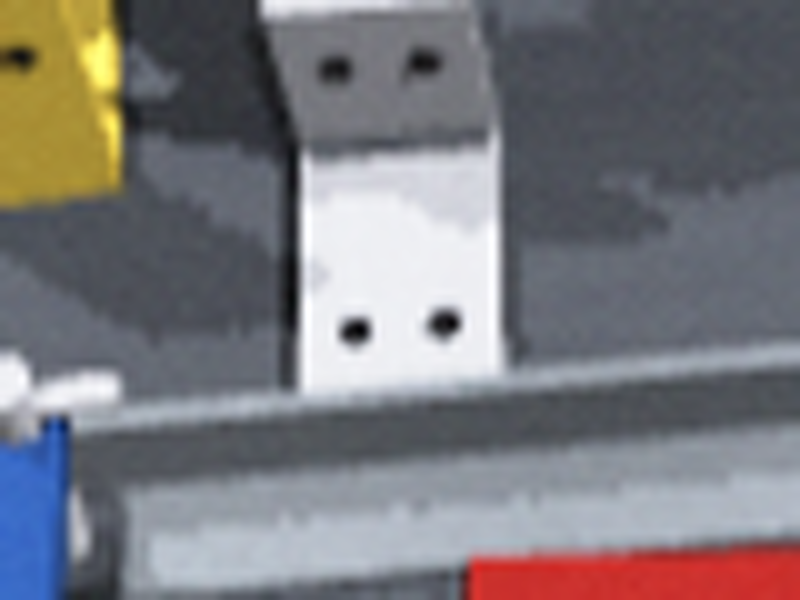

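View pics/t8.png

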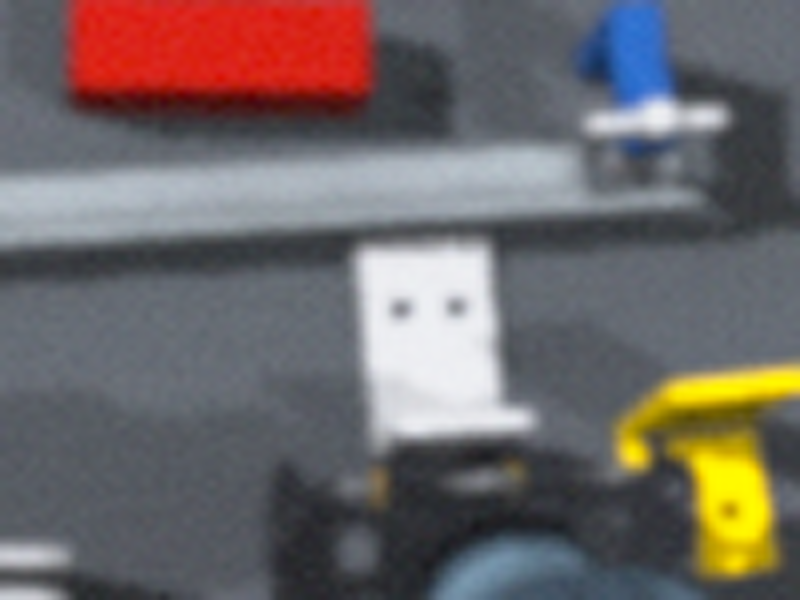

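The toe end is nearly at the bar, with row 243 against the bar's base line in the top crop. I'll finish in small steps.

```bash
for i in 1; do :; done; python3 -m crank '-0.5 0 -.17 .1 0 0 0; -0.5 0 0 0 0 0 0'; python3 -m crank '-0.5 0 -.17 .1 0 0 0; -0.5 0 0 0 0 0 0'
```

```text
time: 11.25
position: [0.5476, -0.2012, 0.0324]
eef_rot: [-1.968, 1.878, -0.5]
contact_force: [-7.0, -0.9, 4.1]
opening: 0.246
time: 11.5
position: [0.5491, -0.2011, 0.0323]
eef_rot: [-1.969, 1.878, -0.5]
contact_force: [-12.5, -2.2, 8.0]
opening: 0.251
```

```bash
python3 -m crank '-0.5 0 -.17 .1 0 0 0; -0.5 0 0 0 0 0 0'; python3 -m crank '-0.5 0 -.09 .05 0 0 0; -0.5 0 0 0 0 0 0; -0.5 0 0 0 0 0 0'; python3 - <<'E'
from h import *
im=capture("scene");cv2.imwrite(f"pics/s9.png",cv2.resize(im[200:260,140:220],None,fx=10,fy=10,interpolation=cv2.INTER_CUBIC)[:,:,::-1])
im=capture("top");cv2.imwrite(f"pics/t9.png",cv2.resize(im[140:220,260:360],None,fx=8,fy=7.5,interpolation=cv2.INTER_CUBIC)[:,:,::-1])
im=capture("wrist");cv2.imwrite(f"pics/w9.png",im[:,:,::-1])
E
```

```text
time: 11.75
position: [0.5497, -0.2011, 0.0321]
eef_rot: [-1.97, 1.879, -0.498]
contact_force: [-29.8, -1.3, 21.1]
opening: 0.25
time: 12.12
position: [0.5499, -0.2011, 0.0321]
eef_rot: [-1.97, 1.88, -0.498]
contact_force: [-39.8, -2.4, 28.8]
opening: 0.252
```

View pics/s9.png

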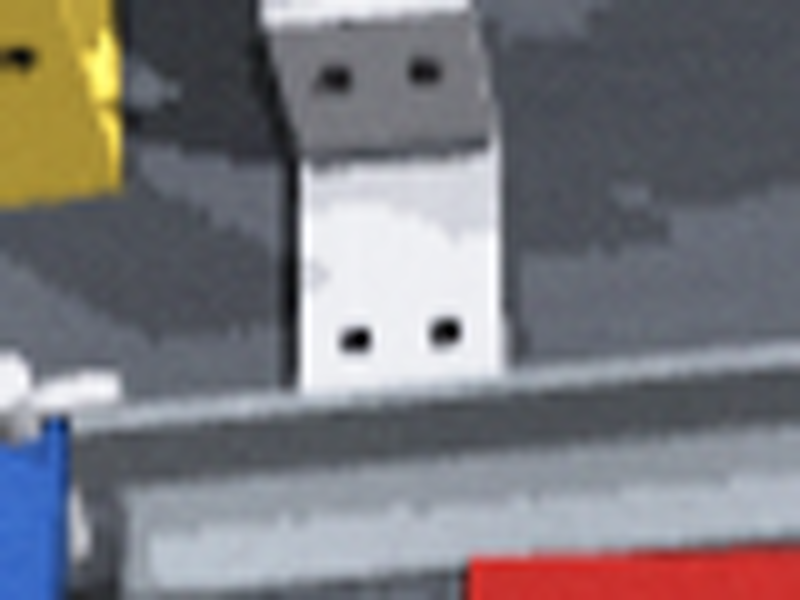

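View pics/w9.png

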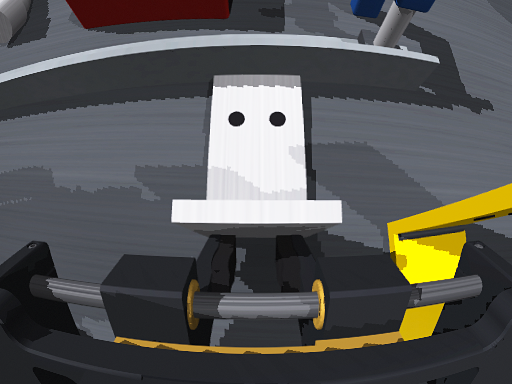

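View pics/t9.png

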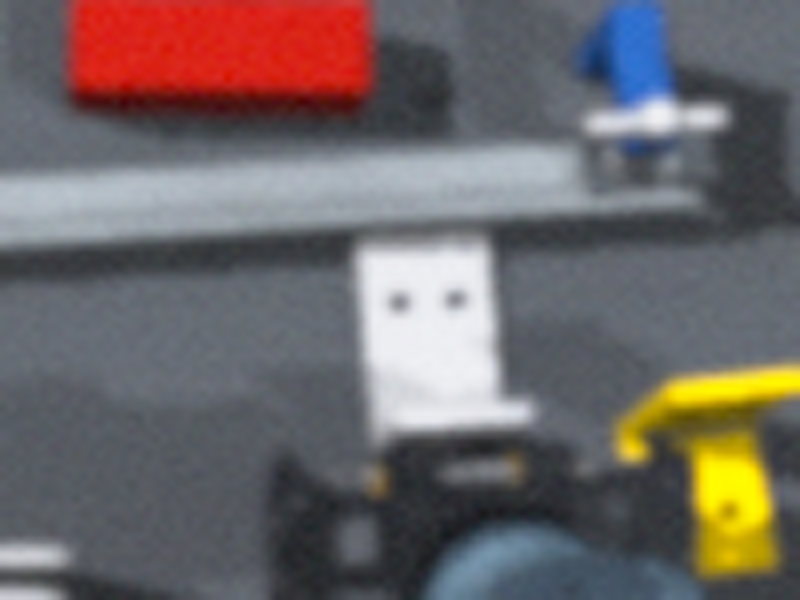

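The force rose to 40 N with no further motion, so the toe is seated against the bar. The toe line (300-500, 388) meets the bar along its width. I'll back straight off, then look unobstructed.

```bash
python3 -m crank '-0.5 0 .26 -.15 0 0 0; -0.5 0 .26 -.15 0 0 0; -0.5 0 .87 -.5 0 0 0; -0.5 0 1.3 -.75 0 0 0; -0.5 0 1.3 -.75 0 0 0; -0.5 0 -.5 -2 0 0 0; -0.5 0 0 -3 0 0 0; -0.5 0 0 -3 0 0 0; -0.5 0 0 -3 0 0 0; -0.5 0 0 0 0 0 0'
python3 - <<'E'
from h import *
im=capture("scene");cv2.imwrite(f"pics/sfull.png",im[:,:,::-1]);cv2.imwrite(f"pics/s10.png",cv2.resize(im[160:260,140:260],None,fx=6,fy=6,interpolation=cv2.INTER_CUBIC)[:,:,::-1])
im=capture("top");cv2.imwrite(f"pics/t10.png",cv2.resize(im[130:270,200:400],None,fx=4,fy=4,interpolation=cv2.INTER_CUBIC)[:,:,::-1])
im=capture("wrist");cv2.imwrite(f"pics/w10.png",im[:,:,::-1])
E
```

```text
time: 13.52
position: [0.4569, -0.2069, 0.1325]
eef_rot: [-1.968, 1.877, -0.508]
contact_force: [0.7, -0.8, 0.4]
opening: 0.254
```

View pics/s10.png

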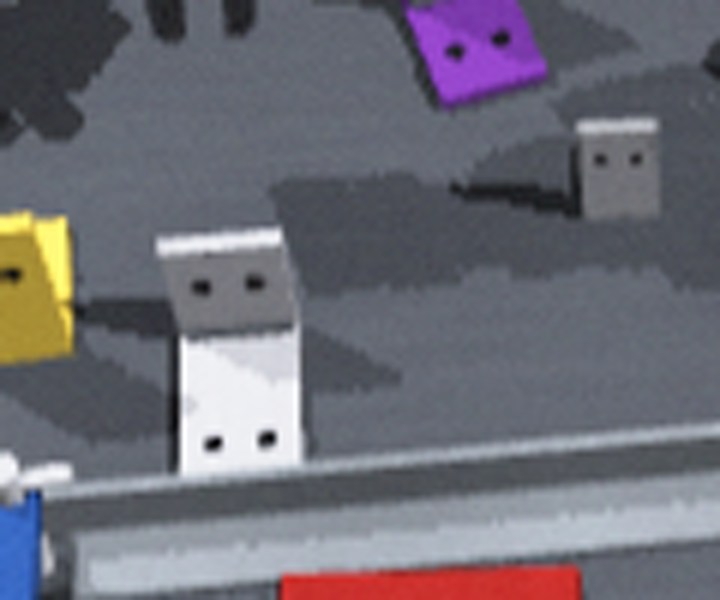

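View pics/t10.png

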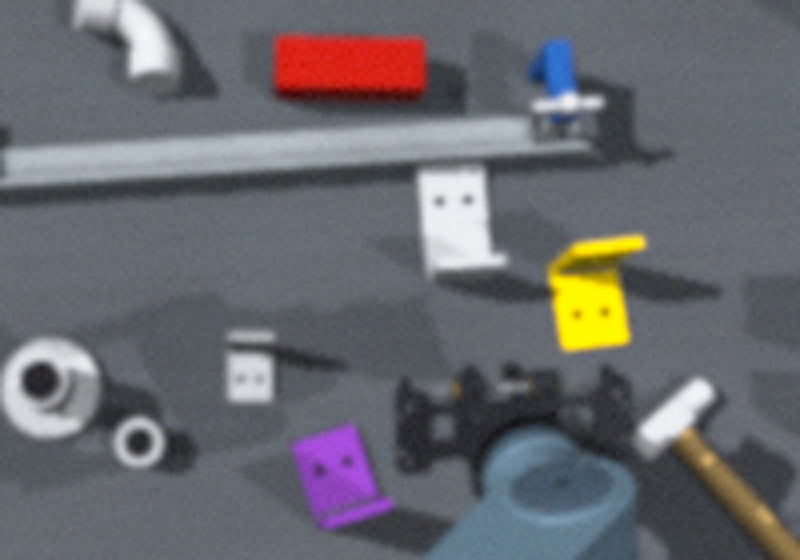

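View pics/w10.png

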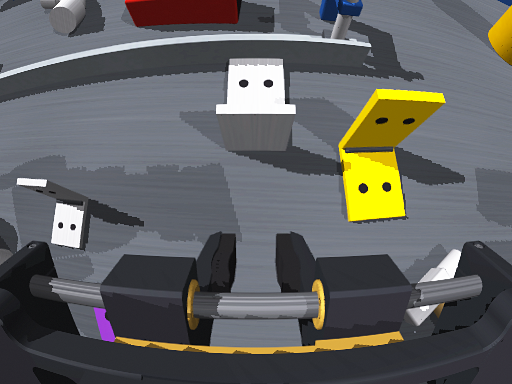

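The bracket rests at the bar, and its holes are at top pixel (309.8,180), the same before and after retreat. The other pieces look unmoved. A closer wrist view from above will check the flushness.

```bash
python3 -m crank '-0.5 0 0 -4 -10 0 0; -0.5 0 0 -4 -10 0 0; -0.5 0 0 -3 -10 0 0; -0.5 0 -3 0 0 0 0; -0.5 0 -4 0 0 0 0; -0.5 0 -4 0 0 0 0; -0.5 0 -1 0 0 0 0; -0.5 0 0 0 0 0 0; -0.5 0 0 0 0 0 0'
python3 - <<'E'
from h import *
c=camera_params("wrist"); print(c)
im=capture("wrist");cv2.imwrite(f"pics/w11.png",im[:,:,::-1])
E
```

```text
time: 14.8
position: [0.5382, -0.2007, 0.2297]
eef_rot: [-2.266, 2.153, -0.013]
contact_force: [-0.6, -0.6, -0.0]
opening: 0.248
{'camera_matrix': array([[297.31863964,   0.        , 255.41228547],
       [  0.        , 297.31863964, 192.93050201],
       [  0.        ,   0.        ,   1.        ]]), 'position': array([ 0.61471872, -0.19700999,  0.35892345]), 'orientation': array([ 2.11763054, -2.01024242, -0.29997531])}
```

View pics/w11.png

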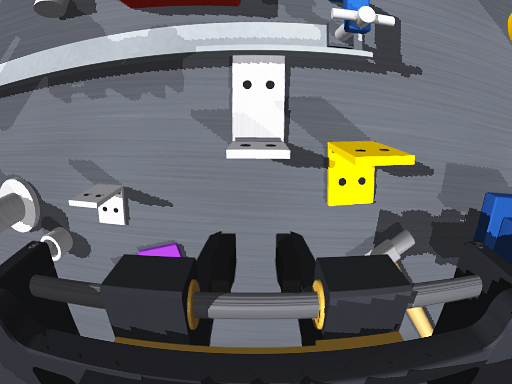

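```bash
python3 -m crank '-0.5 0 -3 2 0 0 0; -0.5 0 -3 2 0 0 0; -0.5 0 0 1 0 0 0; -0.5 0 0 0 0 0 0; -0.5 0 0 0 0 0 0'
python3 - <<'E'
from h import *
im=capture("wrist");cv2.imwrite(f"pics/w12.png",cv2.resize(im[20:170,150:350],None,fx=4,fy=4,interpolation=cv2.INTER_CUBIC)[:,:,::-1])
E
```

```text
time: 15.48
position: [0.5996, -0.1979, 0.1824]
eef_rot: [-2.265, 2.153, -0.017]
contact_force: [0.8, -0.8, 0.7]
opening: 0.252
```

View pics/w12.png

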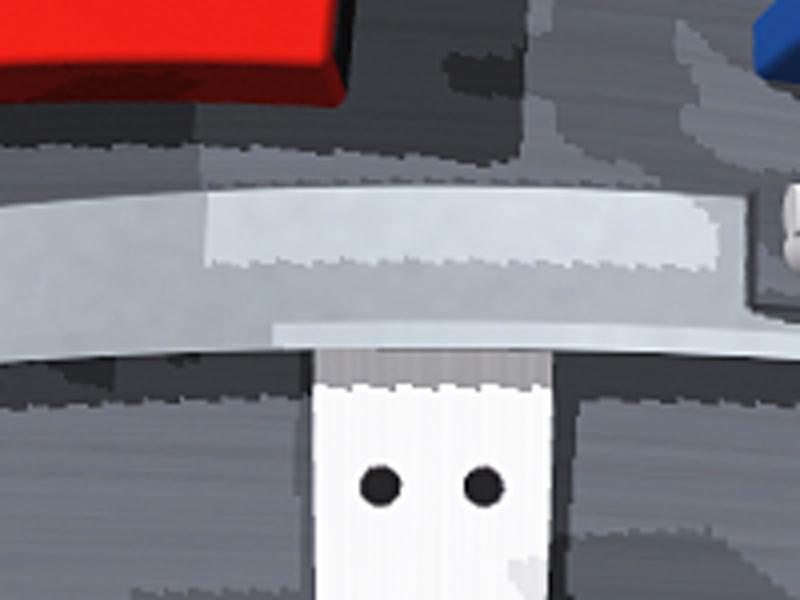

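From directly above the face, at about 4 px per mm, the leg's end meets the bar along row 350 at both corners with no visible gap. I'll compare the bystanders with the first picture and hand in.

```bash
python3 - <<'E'
from h import *
a=cv2.imread("pics/scene0.png")
b=capture("scene")[:,:,::-1].copy()
for n,(x,y,w,h) in dict(small=(234,176,20,22),stub=(286,156,32,42),coupling=(265,158,20,22),elbow=(266,254,44,42),tube=(182,250,60,32),hammerhead=(108,166,32,26),brush=(360,134,52,48),yellow=(120,192,36,32)).items():
    t=a[y:y+h,x:x+w]; s=b[y-8:y+h+8,x-8:x+w+8]; r=cv2.matchTemplate(s,t,cv2.TM_CCOEFF_NORMED); _,m,_,l=cv2.minMaxLoc(r); print(n,round(m,3),l[0]-8,l[1]-8)
s=read_state();print(s['time'],s['contact_force'])
sign_off()
E
```

```text
small 0.945 0 0
stub 0.968 0 0
coupling 0.973 0 0
elbow 0.968 0 0
tube 0.985 0 0
hammerhead 0.788 0 0
brush 0.938 0 0
yellow 0.779 0 0
15.575 [ 0.52159697 -0.01479678  0.26562846]
the job is handed in; nothing more can be done
```

The larger bracket is tipped onto its long leg with the short leg up, and the end of that leg is pushed against the stop bar. I handed it in at about 15.6 s; no verdict is reported, so these checks are my own.

- **Pushing:** I tipped it with the closed fingers, then pushed it square to the bar with the tilted, part-open fingers. It was never gripped or lifted. I stopped when the push force rose to 40 N along the bench (about 49 N in total) with no further motion.
- **Flushness:** after backing off, a wrist view from straight above showed no visible gap at either corner, at about 4 px per mm. The bracket did not visibly shift when I retreated.
- **Other pieces:** the small bracket, stub, coupling, elbow, tube, hammer head, brush and yellow look-alike showed no shift against the first picture. The match was weaker for the hammer head and the yellow piece (about 0.78). I put that down to the arm's shadow but did not check it further.
- **Robot:** it was clear of everything at hand-in, with contact force near zero.
- **Disagreement:** the two fixed cameras differed by 2–3 mm on where the bar's face is, so I relied on the contact force and the close-up view for the final seating.

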